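# Unlatch a battery pack from its charger and hold it

## Robot

A 6-joint arm with a two-finger parallel gripper is mounted at the origin on a cart in front of the work surface, level with it; the furniture and walls round the work are solid. World frame = base frame: x ahead of the robot, y to its left, z up, the work surface at z = 0. Lengths are in m, angles in rad, forces in N, time in s.
With the tool pointing down it reaches from about 0.35 to 0.725 m from the base axis. Payload 4.3 kg.
Tool frame: the origin (TCP) lies midway between the tips of the shut fingers; the grasp point (between the pads) lies 19 mm behind it; z points along the fingers, y is the line along which they close (so a half turn about z gives the same grasp; the last joint's range is limited). The gripper opens to 85 mm and grips with 20 to 120 N. Pads are 22 mm wide; open, the fingers measure 114 mm over their backs; the gripper's body (76 mm by 85 mm) begins 54 mm behind the grasp point. The pads swing forward as they close: fully open they stand 13 mm farther back than shut.
Start: joints at [-1.264, 0.377, 0.081, 1.274, 0, 1.46], TCP at [0.233, -0.526, 0.231] pointing down, gripper open.
Joint ranges: [-2.72, 2.72], [-0.84, 1.66], [-1.02, 1.22], [-1.77, 2.12], [-1.37, 1.28], [-3.14, 3.14]. Speed limits (rad/s): [2.57, 2.57, 3.14, 3.14, 3.14, 3.14].

## Interface

Orientations are given as a unit quaternion [x, y, z, w].
In Python, from bench import ctrl gives the robot as it stands.
- The arm moves only by the shell command python3 -m jog 'ROWS' [OPENING] [FORCE]. ROWS is JSON, a list of rows, each a list of 6 numbers: the shift along the tool's x, y, z as a fraction of full scale, then the turn, a rotation vector about the tool's x, y, z as a fraction of full scale. In form: [[x, y, z, ax, ay, az], ...]. A call has exactly 8 rows; each row shifts and turns the commanded pose from where the row before left it, along the tool's axes as they then stand; what a row does not reach is not made up. Full scale, the value 1, is 0.05 m for a shift and 90 degrees for a turn. A row lasts 1/10 s, in which the tool goes at most 50 mm and 8.59 degrees, less where a joint would pass 70% of its speed; a pose out of reach is approached as far as the arm can. A call with a number of a shift or a turn outside -1 to 1 is refused whole. A call with a gripper value outside its range is refused whole. OPENING is the opening in per cent of the stroke, from 0 (shut) to 100 (fully open), set as the call begins (- or left out, the last holds). The fingers move at their own pace and stop on an object; FORCE is the grip in N (left out, the last holds). Time passes only in rows, so rows that do not move let the fingers close, or fill a call up. It gives the time, the measured TCP pose, the force, the opening and the grip force at its end, in the units of the state.
- ctrl.get_state(): the state, without advancing time (a new reading comes with each control period).
- ctrl.grab_frame(name): name is "scene" or "top" or "wrist"; returns (picture, depth): 384x512x3 uint8, red, green, blue; 384x512 float32, m along the optical axis (not along the pixel's ray), 0 where there is no reading.
- ctrl.camera_params(name): a dict with "fx", "fy", "cx", "cy" (pixels), "dist_coeffs" ([k1, k2, p1, p2, k3] as OpenCV has them; the pictures are not rectified), "position" and "rotation" of the camera in the world; the wrist camera has in their place "hand_eye" (4x4, takes a point from camera to tool coordinates, whose origin is the TCP and whose axes are the flange's). Camera axes: x right, y up, looking along -z (the intrinsics and any distortion apply to the point x, -y, -z); pixel columns grow to the right and rows downward; lengths in m; the calibration is good to about 2 mm. A picture is of the moment at which its call begins: read the wrist's pose just before it. camera_params takes no time and is no camera call.
- ctrl.finish_job(): hands the job in; it is judged then, once.
The state is a dict: "clock": time; "joints": joint angles; "joint_vel": joint speeds; "joint_efforts": joint torques, N m; "eef_pos": TCP position; "ee_rot": TCP orientation; "contact_force": force on the tool from outside, world axes, zero at the start; "moment": the same for the moment, N m; "finger_gap": finger opening in m; "grip_force": force on a finger pad.
Only numpy, scipy, OpenCV 4.12 (cv2) and the standard library are available. Lean on these libraries where they do the work, as an engineer would, in place of code of your own. Each camera call takes 0.05 s, during which the arm holds its last target. There are 200 camera calls.

## Task

The green tool battery is sitting latched in the grey bench charger. First push the charger's yellow stop plunger all the way down, then squeeze the battery's two red side catches together and draw the battery straight up out of the charger. Finish still holding it by the squeezed catches, upright and motionless, with the whole battery at least 10 cm higher than where it sat, and leave the things lying around the charger alone.

Things in the scene. Friction and masses are not known exactly. Their poses are not given: they have to be found in the camera images.
- charger: Grey bench charger, 170 x 100 x 35 mm (x, y, z), fixed to the table. Origin under the centre of its underside, z up. On top: the yellow plunger at x = -50 mm and the battery bay at x = +30 mm, y = 0; rigid lips on the bay's +y and -y sides trap the catch hooks. A drawer unit, a vice and bottles stand left of it (+y): cross them with the fingertips 0.35 m or more above the table.
- plunger_top (a point): Centre of the flat top of the round yellow plunger, 24 mm in diameter, pressed straight down. At rest it stands 60 mm above the charger's underside, 18 mm above a black collar (38 mm in diameter) whose top is 42 mm above the underside.
- stop_plunger (a joint): Travel of the plunger: 0 at rest, 0.010 m fully down. The spring takes 3 N to start and 9 N fully down; it springs back when released.
- pack: Green and black tool battery, 68 x 34 x 94 mm (its x, y, z) without the catches, 0.2 to 0.45 kg, loose but latched in the bay. Origin under the centre of its underside, z up; seated, that lies 6 mm above the charger's underside on the bay axis, with the same yaw as the charger. Its lower 29 mm are inside the bay; its top is 94 mm above its origin. It cannot come out (play 1.5 mm) unless both catches are pressed in.
- catch_left_pad (a point): Centre of the outer face of the red catch button on the battery's +y side, 25 mm from the battery's middle plane and 62 mm above its origin. The button is 23 mm wide (along x) and 36 mm high (z 44 to 80 mm above the battery's origin); pressed fully in, its face still stands 2 mm proud of the battery. The two faces are 50 mm apart at rest, 38 mm with both pressed fully in.
- catch_right_pad (a point): The same on the battery's -y side.
- catch_left (a joint): How far the left catch is pressed in, towards the battery's middle: 0 at rest, 0.006 m fully in; its hook clears the charger's lip from 0.0035 m. The spring takes 1.6 N to start and 6.4 N fully in.
- catch_right (a joint): The same for the right catch.
- masking_tape: Bystander: roll of masking tape lying flat, 68 mm across, 24 mm high, behind the charger. Origin under its centre.
- nail_tin: Bystander: round flat tin with a green lid, 68 mm across, 32 mm high, beside the charger's rear left corner. Origin under its centre.
- offcut_1: Bystander: wooden offcut, 30 x 50 x 22 mm, left of the charger. Origin under its centre.

How it is judged:
By the outcome, as a careful person would: the job done as asked, in the order asked, and still so for the second after the job is handed in, while the arm keeps its last pose, push and grip.
It also fails if it takes over 53 s, if anything falls off the work surface, if the arm or the gripper's body presses on something with over 40 N, if the wrist force passes 120 N, or if a joint passes its speed limit or range.

## Working session

There is one attempt and no reset: what is moved stays moved. The work goes in short steps, Python scripts to look and compute and a shell command to move; the robot and the scene stay as the last step left them, time stands still between calls to the robot, and variables do not carry over. Pictures are saved under pics/ and viewed, at most 10 in all, crops included, and the job is handed in when it is done.

```bash
ls; mkdir -p pics; python3 - <<'E'
from bench import ctrl
import cv2,numpy as np
s=ctrl.get_state();print(s)
for n in("scene","top"):
    p,d=ctrl.grab_frame(n);cv2.imwrite(f"pics/{n}.png",p[:,:,::-1]);np.savez(f"pics/{n}.npz",p=p,d=d)
    print(n,ctrl.camera_params(n))
a=cv2.imread("pics/scene.png");b=cv2.imread("pics/top.png")
E
```

```text
pics
{'clock': 0.0, 'joints': array([-1.26429769e+00,  3.78059481e-01,  7.96215729e-02,  1.27439941e+00,
        4.59768380e-05,  1.46050959e+00]), 'joint_vel': array([-1.13257284e-03,  6.55855854e-04,  1.11995916e-03,  8.58487976e-04,
       -6.38560238e-05, -3.47982545e-04]), 'joint_efforts': array([-1.28119093e-03, -4.63602054e+01,  2.69876522e+01,  2.06813629e-02,
       -2.84182561e-04, -1.39325616e-05]), 'eef_pos': array([ 0.23259956, -0.52513575,  0.23036125]), 'ee_rot': array([ 9.78364207e-01,  2.06887499e-01, -7.70783252e-05, -1.01784041e-03]), 'contact_force': array([-1.09387733,  0.38156991,  0.14528774]), 'moment': array([-0.04627845, -0.01488105, -0.04597131]), 'grip_force': 0.0, 'finger_gap': 0.08509184833134656}
scene {'fx': 406.49423568924993, 'fy': 406.49423568924993, 'cx': 256.33517817781444, 'cy': 193.8176180272565, 'dist_coeffs': array([-0.14170625,  0.        ,  0.        ,  0.        ,  0.        ]), 'position': array([0.28614628, 0.41132283, 0.62089992]), 'rotation': array([-0.09755418,  0.41870424,  0.88162344, -0.19470504])}
top {'fx': 446.5390311904797, 'fy': 446.5390311904797, 'cx': 252.99597469328035, 'cy': 187.19229466918446, 'dist_coeffs': array([-0.10224234,  0.        ,  0.        ,  0.        ,  0.        ]), 'position': array([ 0.39761429, -0.19919802,  0.8878251 ]), 'rotation': array([-0.08478773,  0.08108165,  0.70692294, -0.6974932 ])}
```

View pics/top.png

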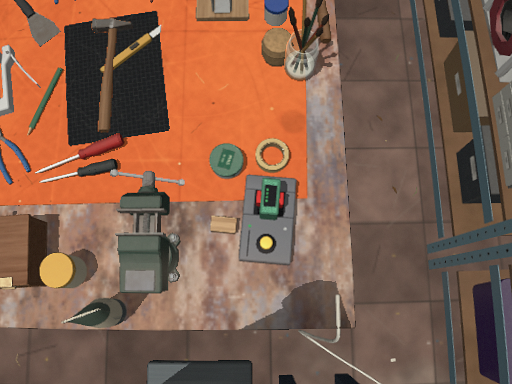

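View pics/scene.png

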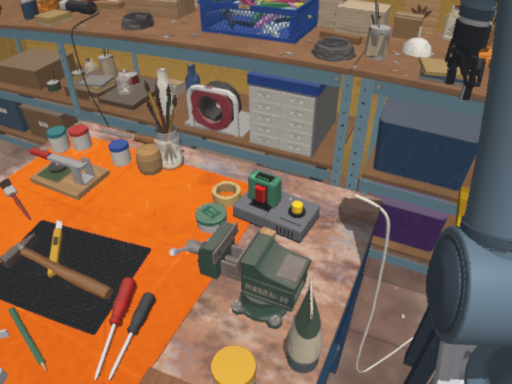

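The top view shows the plunger at (266,243), the battery at (270,199), the tape at (272,154), the tin at (227,160) and the offcut at (224,225). Next I'll measure them.

```bash
cat > h.py <<'E'
import numpy as np,cv2
from bench import ctrl
from scipy.spatial.transform import Rotation as R
def campose(n,P,s=None):
    if "position" in P: return np.array(P["position"]),R.from_quat(P["rotation"]).as_matrix()
    T=np.eye(4);T[:3,:3]=R.from_quat(s["ee_rot"]).as_matrix();T[:3,3]=s["eef_pos"]
    T=T@np.array(P["hand_eye"]);return T[:3,3],T[:3,:3]
def rays(n,uv,s=None):
    P=ctrl.camera_params(n);c,M=campose(n,P,s)
    K=np.array([[P["fx"],0,P["cx"]],[0,P["fy"],P["cy"]],[0,0,1]])
    q=cv2.undistortPoints(np.asarray(uv,float).reshape(-1,1,2),K,np.array(P["dist_coeffs"])).reshape(-1,2)
    return c,np.c_[q[:,0],-q[:,1],-np.ones(len(q))]@M.T
def onplane(n,uv,z,s=None):
    c,d=rays(n,uv,s);return c+d*((z-c[2])/d[:,2])[:,None]
def cloud(n,d,s=None):
    v,u=np.mgrid[:d.shape[0],:d.shape[1]];c,r=rays(n,np.c_[u.ravel(),v.ravel()],s)
    return (c+r*d.reshape(-1,1)).reshape(d.shape+(3,))
def meet(c1,d1,c2,d2):
    A=np.c_[d1,-d2];t=np.linalg.lstsq(A,c2-c1,rcond=None)[0];a=c1+d1*t[0];b=c2+d2*t[1]
    return (a+b)/2,np.linalg.norm(a-b)
def blob(p,lo,hi,box):
    h=cv2.cvtColor(p,cv2.COLOR_RGB2HSV);m=cv2.inRange(h,lo,hi);k=np.zeros_like(m);x0,y0,x1,y1=box;k[y0:y1,x0:x1]=m[y0:y1,x0:x1]
    n,l,st,ce=cv2.connectedComponentsWithStats(k);i=1+np.argmax(st[1:,4]);return ce[i],st[i],l==i
E
python3 - <<'E'
from h import *
T=np.load("pics/top.npz");S=np.load("pics/scene.npz")
Y=((20,120,120),(35,255,255))
ct,st,_=blob(T["p"],*Y,(240,220,300,270));cs,ss,_=blob(S["p"],*Y,(270,190,330,230))
print(ct,st,cs,ss)
c1,d1=rays("top",ct);c2,d2=rays("scene",cs);print("meet",meet(c1,d1[0],c2,d2[0]),"z.06",onplane("top",ct,.06),onplane("scene",cs,.06))
X=cloud("top",T["d"]);
w=X[165:275,230:310].reshape(-1,3)
print("hist",np.histogram(w[:,2],bins=np.arange(-.01,.12,.005)))
def rect(m):
    r=cv2.minAreaRect(m[:,:2].astype(np.float32)*1000);return r
m=(X[...,2]>.028)&(X[...,2]<.041);k=np.zeros_like(m);k[170:270,238:302]=m[170:270,238:302]
k=cv2.morphologyEx(k.astype(np.uint8),cv2.MORPH_OPEN,np.ones((3,3)))
print("charger",rect(X[k>0]),X[k>0].mean(0))
m=(X[...,2]>.09);k=np.zeros_like(m);k[165:230,245:300]=m[165:230,245:300]
print("pack top",k.sum(),rect(X[k]),X[k].mean(0))
g,gs,gm=blob(T["p"],(60,60,40),(90,255,255),(245,170,300,225));print("green",g,gs)
big=[cv2.resize(T["p"][150:280,200:320],None,fx=4.4,fy=4.4,interpolation=2)]
cv2.imwrite("pics/c1.png",big[0][:,:,::-1])
E
```

```text
[265.78832117 242.21167883] [260 236  13  13 137] [296.85826772 206.76377953] [292 201  11  13 127]
meet (array([ 0.4917448 , -0.21872776,  0.05036265]), np.float64(9.314827534074881e-05)) z.06 [[ 0.49070673 -0.2184929   0.06      ]] [[ 0.48822578 -0.20809005  0.06      ]]
hist (array([   0, 1587, 2366,   70,   34,   49,  149,  102, 1881, 1340,  147,
         15,   19,   83,   67,    9,   12,   14,   50,   77,   10,  351,
        330,    0,    0]), array([-0.01 , -0.005,  0.   ,  0.005,  0.01 ,  0.015,  0.02 ,  0.025,
        0.03 ,  0.035,  0.04 ,  0.045,  0.05 ,  0.055,  0.06 ,  0.065,
        0.07 ,  0.075,  0.08 ,  0.085,  0.09 ,  0.095,  0.1  ,  0.105,
        0.11 ,  0.115]))
charger ((541.2100219726562, -222.81015014648438), (99.88973999023438, 169.2989044189453), 84.51947021484375) [ 0.53111091 -0.2223931   0.03467751]
pack top 706 ((500.642578125, -217.34320068359375), (36.65739440917969, 208.61337280273438), 84.40421295166016) [ 0.56492127 -0.22481109  0.11652702]
green [269.32155477 199.31272085] [259 178  22  42 566]
```

View pics/c1.png

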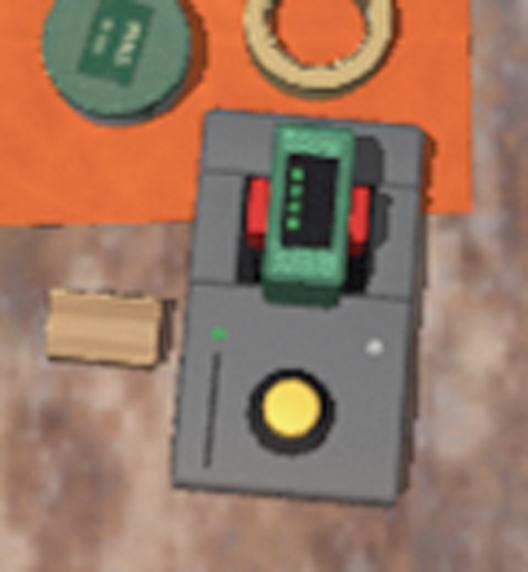

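The crop confirms the layout: red catches on the battery's left and right, and the yellow plunger nearest the robot. The charger centre is at (0.541, -0.223) with yaw -5.5°, which puts the plunger at (0.491, -0.218) and the bay at (0.571, -0.226). I'll turn the tool by 29.4°, shut the fingers and start across.

```bash
python3 -m jog '[[0,0,0,0,0,0.0817],[0,0,0,0,0,0.0817],[0,0,0,0,0,0.0817],[0,0,0,0,0,0.0817],[0.4,-0.58,0,0,0,0],[0.4,-0.58,0,0,0,0],[0.4,-0.58,0,0,0,0],[0.4,-0.58,0,0,0,0]]' 0 40
cat > err.py <<'E'
from h import *
import sys
s=ctrl.get_state();t=np.array(eval(sys.argv[1]));M=R.from_quat(s["ee_rot"]).as_matrix()
Mt=np.array([[np.cos(a:=np.radians(-5.5)),np.sin(a),0],[np.sin(a),-np.cos(a),0],[0,0,-1]]).T
print("t",s["clock"],"pos",s["eef_pos"].round(4),"shift/0.05",((M.T@(t-s["eef_pos"]))/.05).round(3),"turn/90",(R.from_matrix(M.T@Mt).as_rotvec()/(np.pi/2)).round(4),"F",s["contact_force"].round(2),"gap",s["finger_gap"].round(4),"grip",s["grip_force"])
E
python3 err.py '[.491,-.2182,.1]'; python3 -c "
from bench import ctrl;print(ctrl.camera_params('wrist'))"
```

```text
clock: 0.9
eef_pos: [0.3241, -0.4167, 0.2308]
ee_rot: [0.999, -0.048, -0.0, -0.0]
contact_force: [0.5, 0.3, -0.3]
finger_gap: -0.0004
grip_force: 0.0
{'fx': 303.34465335272887, 'fy': 303.34465335272887, 'cx': 264.30985456259975, 'cy': 193.69071463679398, 'dist_coeffs': array([-0.00370007,  0.        ,  0.        ,  0.        ,  0.        ]), 'hand_eye': array([[-2.29134753e-04,  9.48468741e-01,  3.16870629e-01,
         8.02248931e-02],
       [ 9.99999537e-01,  5.13619123e-04, -8.14266178e-04,
         1.24634268e-04],
       [-9.35056831e-04,  3.16870296e-01, -9.48468419e-01,
        -1.41702476e-01],
       [ 0.00000000e+00,  0.00000000e+00,  0.00000000e+00,
         1.00000000e+00]])}Traceback (most recent call last):
  File "err.py", line 5, in <module>
    print("t",s["clock"],"pos",s["eef_pos"].round(4),"shift/0.05",((M.T@(t-s["eef_pos"]))/.05).round(3),"turn/90",(R.from_matrix(M.T@Mt).as_rotvec()/(np.pi/2)).round(4),"F",s["contact_force"].round(2),"gap",s["finger_gap"].round(4),"grip",s["grip_force"])
                                                                                                                                                                                                               ^^^^^^^^^^^^^^^^^^^^^
AttributeError: 'float' object has no attribute 'round'
```

```bash
sed -i 's/s\["finger_gap"\].round(4)/s["finger_gap"]/' err.py
python3 -m jog '[[0.368,-0.534,0,0,0,0],[0.368,-0.534,0,0,0,0],[0.368,-0.534,0,0,0,0],[0.368,-0.534,0.3,0,0,0],[0.368,-0.534,0.4,0,0,0],[0.368,-0.534,0.5,0,0,0],[0.368,-0.534,0.5,0,0,0],[0.368,-0.534,0.3,0,0,0]]' >/dev/null
python3 -m jog '[[0,0,0,0,0,0],[0,0,0,0,0,0],[0,0,0,0,0,0],[0,0,0,0,0,0],[0,0,0,0,0,0],[0,0,0,0,0,0],[0,0,0,0,0,0],[0,0,0,0,0,0]]'
python3 err.py '[.491,-.2182,.06]'
python3 - <<'E'
from h import *
s=ctrl.get_state();p,d=ctrl.grab_frame("wrist");np.savez("pics/w1.npz",p=p,d=d,pos=s["eef_pos"],rot=s["ee_rot"]);cv2.imwrite("pics/w1.png",p[:,:,::-1])
p,d=ctrl.grab_frame("scene");cv2.imwrite("pics/s2.png",p[:,:,::-1])
E
```

```text
clock: 2.5
eef_pos: [0.4907, -0.2199, 0.1314]
ee_rot: [0.999, -0.048, 0.0, 0.0]
contact_force: [0.6, -0.2, 0.7]
finger_gap: 0.0
grip_force: 0.0
t 2.5 pos [ 0.4907 -0.2199  0.1314] shift/0.05 [ 0.003 -0.034  1.428] turn/90 [ 0.0001 -0.0001 -0.0005] F [ 0.59 -0.2   0.68] gap 1.678754333490215e-05 grip 0.0
```

View pics/w1.png

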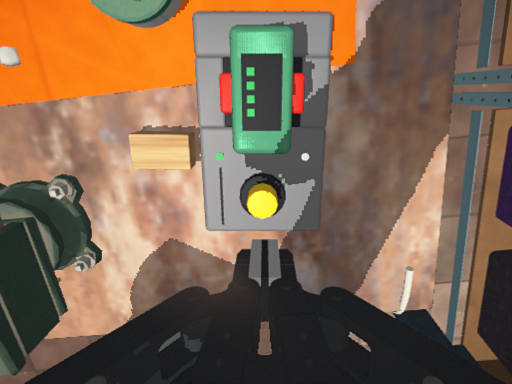

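The wrist view shows the plunger cap at (263,201), the battery top around (262,88), and the catches at (226,92) and (298,92). I'll refine the positions from it.

```bash
python3 - <<'E'
from h import *
W=np.load("pics/w1.npz");s={"eef_pos":W["pos"],"ee_rot":W["rot"]};p=W["p"]
X=cloud("wrist",W["d"],s)
c,st,m=blob(p,(20,150,120),(35,255,255),(230,170,300,230));print(c,st)
mt=m&(X[...,2]>.057)&(X[...,2]<.066);print("plunger top",mt.sum(),X[mt].mean(0),X[m][:,2].max())
k=np.zeros(m.shape,bool);k[10:170,220:310]=1
pt=k&(X[...,2]>.094)&(X[...,2]<.108)
print("pack top",pt.sum(),cv2.minAreaRect(X[pt][:,:2].astype(np.float32)*1000),np.median(X[pt][:,2]))
h=cv2.cvtColor(p,cv2.COLOR_RGB2HSV)
for b in((212,65,234,120),(290,65,312,120)):
    r=blob(p,(0,150,80),(8,255,255),b);print("red",r[0],r[1],X[r[2]].mean(0),X[r[2]].min(0),X[r[2]].max(0))
ch=np.zeros(m.shape,bool);ch[5:235,190:340]=1;ch&=(X[...,2]>.03)&(X[...,2]<.039)
print("charger",cv2.minAreaRect(X[ch][:,:2].astype(np.float32)*1000),np.median(X[ch][:,2]))
E
```

```text
[261.91967404 200.78346915] [247 183  31  36 859]
plunger top 658 [ 0.49165234 -0.218592    0.05881232] 0.27314514790116173
pack top 7855 ((570.622314453125, -226.40643310546875), (34.22075653076172, 68.15040588378906), 84.44686889648438) 0.0991340869770462
red [225.38095238  92.70294785] [220  73  12  41 441] [ 0.57243739 -0.2050777   0.08485982] [ 0.55809757 -0.22771079  0.03293744] [ 0.58369208 -0.19653789  0.27314515]
red [297.79361702  92.81489362] [292  72  13  42 470] [ 0.56822391 -0.24761955  0.08409213] [ 0.55288489 -0.25383886  0.03246964] [ 0.58241193 -0.24285968  0.09709585]
charger ((541.1236572265625, -223.46365356445312), (100.30948638916016, 169.019287109375), 84.19422912597656) 0.033914944082553855
```

```bash
python3 -m jog '[[0.01,-0.03,0.22,0,0,0],[0,0,0.22,0,0,0],[0,0,0.22,0,0,0],[0,0,0.22,0,0,0],[0,0,0.22,0,0,0],[0,0,0.22,0,0,0],[0,0,0,0,0,0],[0,0,0,0,0,0]]'
python3 -m jog '[[0,0,0.04,0,0,0],[0,0,0.04,0,0,0],[0,0,0.04,0,0,0],[0,0,0.04,0,0,0],[0,0,0.04,0,0,0],[0,0,0.04,0,0,0],[0,0,0,0,0,0],[0,0,0,0,0,0]]'
python3 err.py '[.4913,-.2184,.05]'
```

```text
clock: 3.4
eef_pos: [0.4911, -0.2181, 0.065]
ee_rot: [0.999, -0.048, -0.0, -0.0]
contact_force: [-0.1, 0.4, -0.5]
finger_gap: 0.0001
grip_force: 0.0
clock: 4.2
eef_pos: [0.4918, -0.2185, 0.0539]
ee_rot: [0.999, -0.048, 0.001, 0.0]
contact_force: [-0.5, 0.6, 6.8]
finger_gap: 0.0002
grip_force: 3.2
t 4.2 pos [ 0.4918 -0.2185  0.0539] shift/0.05 [-0.01  -0.001  0.079] turn/90 [ 0.0004 -0.0007 -0.0004] F [-0.51  0.57  6.78] gap 0.00016416942785794483 grip 3.2338777102188487
```

```bash
python3 -m jog '[[0,0,0.03,0,0,0],[0,0,0.03,0,0,0],[0,0,0.03,0,0,0],[0,0,0.02,0,0,0],[0,0,0,0,0,0],[0,0,0,0,0,0],[0,0,0,0,0,0],[0,0,0,0,0,0]]'

```

```text
clock: 5.0
eef_pos: [0.4919, -0.2185, 0.05]
ee_rot: [0.999, -0.048, 0.001, 0.001]
contact_force: [-4.2, 3.6, 16.9]
finger_gap: 0.0001
grip_force: 8.7
```

```bash
python3 -m jog '[[0,0,0.03,0,0,0],[0,0,0,0,0,0],[0,0,0,0,0,0],[0,0,0,0,0,0],[0,0,0,0,0,0],[0,0,0,0,0,0],[0,0,0,0,0,0],[0,0,0,0,0,0]]'
python3 - <<'E'
from h import *
p,d=ctrl.grab_frame("scene");cv2.imwrite("pics/s3.png",cv2.resize(p[150:260,210:350],None,fx=5,fy=5)[:,:,::-1])
E
```

```text
clock: 5.8
eef_pos: [0.4919, -0.2185, 0.0498]
ee_rot: [0.999, -0.048, 0.001, 0.001]
contact_force: [-8.0, 4.7, 27.7]
finger_gap: 0.0001
grip_force: 14.0
```

View pics/s3.png

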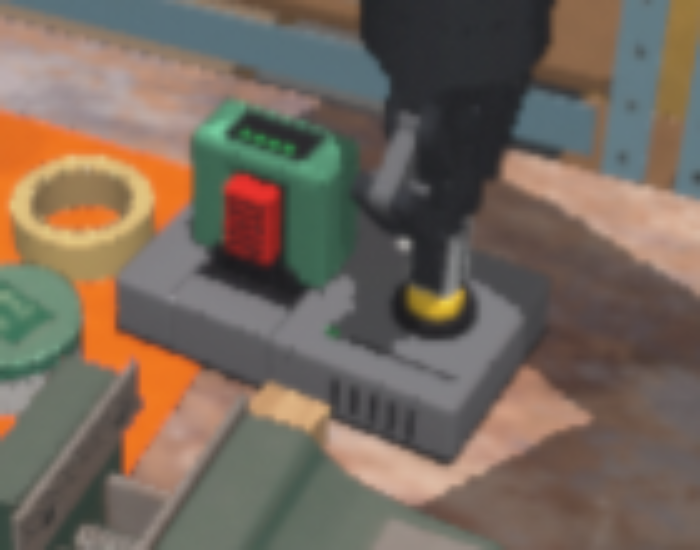

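The plunger has bottomed: 28 N with no further travel, and the picture shows the cap (435,305) down on its collar. Next I'll rise, open the fingers and move over the battery.

```bash
python3 -m jog '[[0,0,-0.3,0,0,0],[0,0,-0.4,0,0,0],[0,0,-0.5,0,0,0],[0,0,-0.5,0,0,0],[0,0,-0.4,0,0,0],[0,0,-0.1,0,0,0],[0,0,0,0,0,0],[0,0,0,0,0,0]]'
python3 -m jog '[[0.1,0,0,0,0,0],[0.3,0,0,0,0,0],[0.4,0,0,0,0,0],[0.4,0,0,0,0,0],[0.3,0,0,0,0,0],[0.1,0,0,0,0,0],[0,0,0,0,0,0],[0,0,0,0,0,0]]' 100 40
python3 err.py '[.5707,-.2262,.047]'
```

```text
clock: 6.65
eef_pos: [0.4907, -0.2178, 0.155]
ee_rot: [0.999, -0.048, -0.001, -0.0]
contact_force: [-0.6, 1.3, -0.3]
finger_gap: -0.0003
grip_force: 0.0
clock: 7.45
eef_pos: [0.5702, -0.2257, 0.1556]
ee_rot: [0.999, -0.048, -0.001, -0.0]
contact_force: [0.2, -0.0, -0.1]
finger_gap: 0.0855
grip_force: 0.0
t 7.45 pos [ 0.5702 -0.2257  0.1556] shift/0.05 [0.015 0.011 2.173] turn/90 [-0.0003  0.001  -0.0004] F [ 0.2  -0.02 -0.11] gap 0.08547803224432182 grip 0.0
```

```bash
python3 -m jog '[[0.01,0.01,0.2,0,0,0],[0,0,0.3,0,0,0],[0,0,0.3,0,0,0],[0,0,0.3,0,0,0],[0,0,0.2,0,0,0],[0,0,0.1,0,0,0],[0,0,0,0,0,0],[0,0,0,0,0,0]]'
python3 -m jog '[[0,0,0.15,0,0,0],[0,0,0.15,0,0,0],[0,0,0.15,0,0,0],[0,0,0.15,0,0,0],[0,0,0.1,0,0,0],[0,0,0.05,0,0,0],[0,0,0,0,0,0],[0,0,0,0,0,0]]'
python3 err.py '[.5707,-.2262,.047]'
python3 - <<'E'
from h import *
p,d=ctrl.grab_frame("scene");cv2.imwrite("pics/s4.png",cv2.resize(p[150:260,210:350],None,fx=5,fy=5)[:,:,::-1])
E
```

```text
clock: 8.25
eef_pos: [0.5717, -0.2266, 0.0868]
ee_rot: [0.999, -0.048, 0.0, 0.0]
contact_force: [-0.2, -0.3, 0.0]
finger_gap: 0.0854
grip_force: 0.0
clock: 9.05
eef_pos: [0.5716, -0.2266, 0.049]
ee_rot: [0.999, -0.048, 0.0, 0.0]
contact_force: [-0.1, 0.7, -0.2]
finger_gap: 0.0851
grip_force: 0.0
t 9.05 pos [ 0.5716 -0.2266  0.049 ] shift/0.05 [-0.018 -0.005  0.039] turn/90 [ 0.0001 -0.0002 -0.0003] F [-0.11  0.71 -0.17] gap 0.08509101372618183 grip 0.0
```

View pics/s4.png

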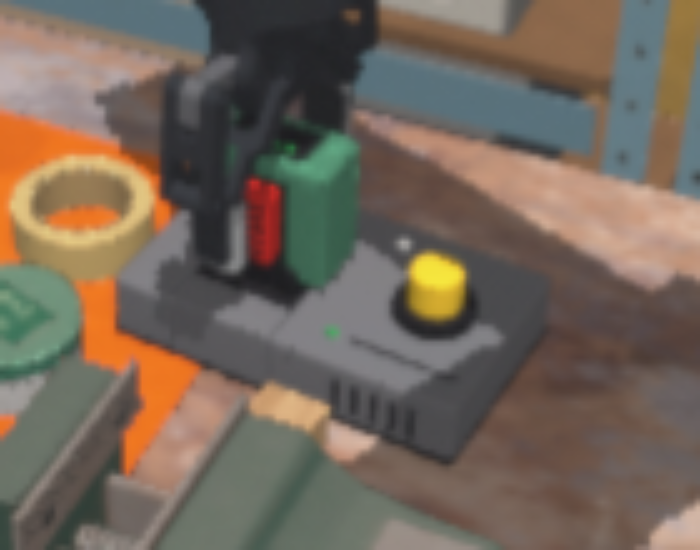

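The left pad stands beside the red catch at (262,222), with a gap to it, and the plunger has sprung back. Closing now.

```bash
python3 -m jog '[[-0.018,-0.005,0.01,0,0,0],[0,0,0,0,0,0],[0,0,0,0,0,0],[0,0,0,0,0,0],[0,0,0,0,0,0],[0,0,0,0,0,0],[0,0,0,0,0,0],[0,0,0,0,0,0]]' 0 45
python3 err.py '[.5707,-.2262,.047]'
```

```text
clock: 9.9
eef_pos: [0.5713, -0.2263, 0.05]
ee_rot: [0.999, -0.048, 0.001, 0.0]
contact_force: [-1.2, 1.5, 7.3]
finger_gap: 0.0334
grip_force: 47.2
t 9.9 pos [ 0.5713 -0.2263  0.05  ] shift/0.05 [-0.013 -0.001  0.06 ] turn/90 [ 0.0004 -0.0014 -0.0002] F [-1.23  1.48  7.29] gap 0.03338510909662647 grip 47.19136834144592
```

The 33.4 mm gap is under the 38 mm expected for fully pressed catches, so I'll look before lifting.

```bash
python3 - <<'E'
from h import *
p,d=ctrl.grab_frame("scene");a=cv2.resize(p[170:230,235:295],(390,390),interpolation=2)
q,d=ctrl.grab_frame("wrist");b=cv2.resize(q[10:384:1,130:400],(390,540))
o=np.zeros((540,780,3),np.uint8);o[:390,:390]=a;o[:,390:]=b;cv2.imwrite("pics/s5.png",o[:,:,::-1])
E
```

```text
(no output)
```

View pics/s5.png

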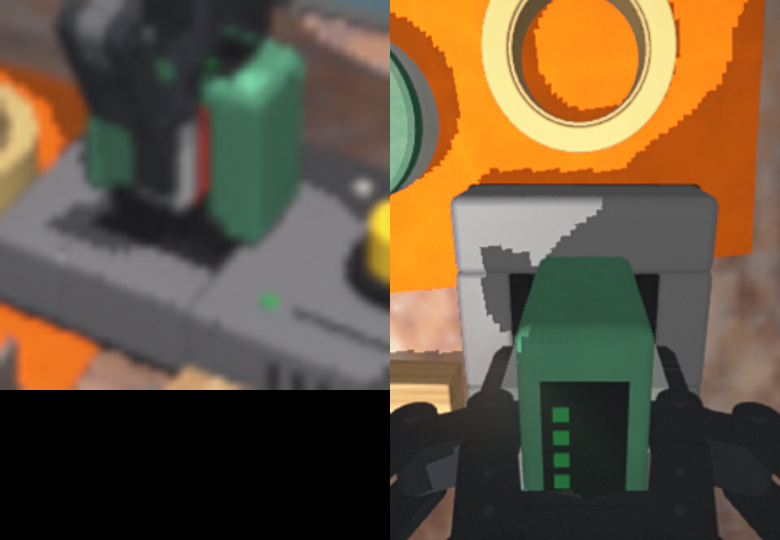

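The pad sits on the red catch (200,150 in the left crop), so the low reading looks like pad compliance. I'll start with a slow lift.

```bash
python3 -m jog '[[0,0,-0.02,0,0,0],[0,0,-0.04,0,0,0],[0,0,-0.04,0,0,0],[0,0,-0.04,0,0,0],[0,0,-0.04,0,0,0],[0,0,-0.04,0,0,0],[0,0,0,0,0,0],[0,0,0,0,0,0]]'
```

```text
clock: 10.8
eef_pos: [0.5706, -0.2261, 0.0593]
ee_rot: [0.999, -0.048, 0.0, 0.0]
contact_force: [0.1, 0.5, -1.6]
finger_gap: 0.0335
grip_force: 45.4
```

```bash
python3 -m jog '[[0,0,-0.08,0,0,0],[0,0,-0.15,0,0,0],[0,0,-0.15,0,0,0],[0,0,-0.15,0,0,0],[0,0,-0.15,0,0,0],[0,0,-0.15,0,0,0],[0,0,-0.15,0,0,0],[0,0,-0.15,0,0,0]]'
python3 -m jog '[[0,0,-0.2,0,0,0],[0,0,-0.25,0,0,0],[0,0,-0.25,0,0,0],[0,0,-0.25,0,0,0],[0,0,-0.25,0,0,0],[0,0,-0.25,0,0,0],[0,0,-0.15,0,0,0],[0,0,-0.07,0,0,0]]'
python3 -m jog '[[0,0,0,0,0,0],[0,0,0,0,0,0],[0,0,0,0,0,0],[0,0,0,0,0,0],[0,0,0,0,0,0],[0,0,0,0,0,0],[0,0,0,0,0,0],[0,0,0,0,0,0]]'
python3 - <<'E'
from h import *
p,d=ctrl.grab_frame("scene");a=cv2.resize(p[100:260,180:360],(540,480))
cv2.imwrite("pics/s6.png",a[:,:,::-1])
E
```

```text
clock: 11.6
eef_pos: [0.5706, -0.2261, 0.1165]
ee_rot: [0.999, -0.048, 0.0, 0.0]
contact_force: [-0.4, 0.7, -3.6]
finger_gap: 0.0339
grip_force: 45.4
clock: 12.4
eef_pos: [0.5711, -0.2264, 0.2005]
ee_rot: [0.999, -0.048, 0.001, 0.0]
contact_force: [-0.4, -0.6, -4.0]
finger_gap: 0.0335
grip_force: 45.4
clock: 13.2
eef_pos: [0.5706, -0.2261, 0.1993]
ee_rot: [0.999, -0.048, 0.0, 0.0]
contact_force: [1.0, -0.9, -2.8]
finger_gap: 0.0333
grip_force: 45.4
```

View pics/s6.png

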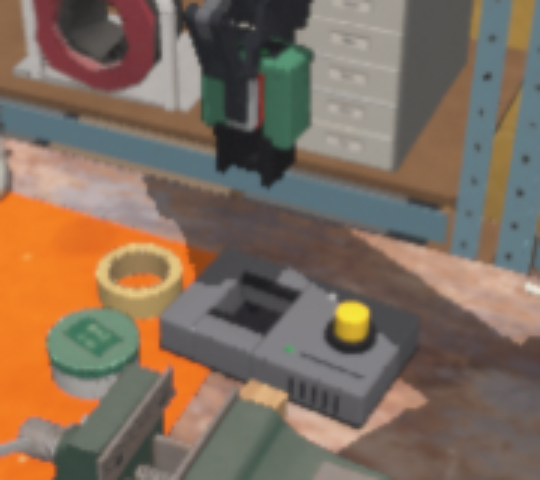

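The battery hangs upright at (260,110), about 15 cm up. The bay at (255,300) is empty and the tape, tin and offcut haven't moved.

```bash
python3 -c "
from bench import ctrl;s=ctrl.get_state();print(abs(s['joint_vel']).max(),s['grip_force']);print(ctrl.finish_job())"
```

```text
0.0038962722509785193 45.410192012786865
the job is handed in; nothing more can be done
None
```

I pushed the plunger fully down, then squeezed the catches and drew the battery straight up; I handed the job in with it held still and upright about 15 cm above its seat, and the tape, tin and offcut untouched.

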